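Spin the finishing turntable and brake it on its index mark

ROBOT

A 6-joint arm with a two-finger parallel gripper is mounted at the origin on the work surface; the furniture and walls round the work are solid. World frame = base frame: x ahead of the robot, y to its left, z up, the work surface at z = 0. Lengths are in m, angles in degrees, forces in N, time in s.
With the tool pointing down it reaches from about 0.25 to 0.725 m from the base axis. Payload 9.7 kg.
Tool frame: the origin (TCP) lies on the centre line of the jaws, within the pads' length; the fingertips stand 17 mm ahead of it and the grasp point (between the pads) lies 2 mm behind it (bot.nose_length is the distance from the TCP to the fingertips, in m); x points along the fingers, y is the direction in which the jaws open and shut, and the axes are right-handed (so a half turn about x gives the same grasp; the last joint's range is limited). The gripper opens to 85 mm and grips with 20 to 120 N. Pads are 22 mm wide; open, the fingers measure 114 mm over their backs; the gripper's body (76 mm by 85 mm) begins 54 mm behind the grasp point. The pads swing forward as they close: fully open they stand 13 mm farther back than shut.
Start: joints at [75.63, 4.979, 10.078, 95.1, 0, 90], TCP at [0.136, 0.533, 0.248] pointing down, gripper open.
Joint ranges: [-179.16, 179.16], [-48.56, 103.87], [-65.8, 70.77], [-126.05, 130.52], [-82.76, 87.17], [-180, 180]. Speed limits (degrees/s): [127.2, 127.2, 147.25, 180, 180, 180].

INTERFACE

Orientations are given as [roll, pitch, yaw] about the fixed x, y, z axes, in that order (R = Rz(yaw) Ry(pitch) Rx(roll)).
In Python, from workcell import bot, viewer, ticket gives the robot as it stands.
- The arm moves only by the tool jog_arm, never from a script. Its argument "deltas" is a list of rows, each an object of numbers: "fingers": the opening, from 0 (shut) to 1 (fully open); "x", "y", "z": the shift along the world's x, y, z in mm; "twist": the turn about the world's z in degrees. A call has 1 to 10 rows; each row is the pose to reach, as a shift and turn from the pose measured when the call began; what a row does not reach only later rows make up. A row lasts 1/10 s, in which the tool goes at most 50 mm and 8.59 degrees, less where a joint would pass 70% of its speed; a pose out of reach is approached as far as the arm can. A call with a gripper value outside its range is refused whole. The fingers move at their own pace and stop on an object; "grip_force" is the grip in N (left out, the last holds). Time passes only in rows, so rows that repeat a pose let the fingers close. It gives the time, the measured TCP pose, the force and the opening at its end, in the units of the state.
- bot.get_obs(): the state, without advancing time (a new reading comes with each control period).
- viewer.camera(name): name is "scene" or "top" or "wrist"; returns a dict with "image" (420x560x3 uint8, red, green, blue), "fovy" (degrees; the focal length in pixels is half the picture's height over the tangent of half this angle, whatever the lens; pixels are square), "cx", "cy" (the principal point, pixels), "world_to_cam" (4x4, takes a point from world to camera coordinates); the wrist camera has in their place "tool_from_camera" (4x4, takes a point from camera to tool coordinates, whose origin is the TCP and whose axes are the tool frame's). Camera axes: x right, y down, z forward; pixel columns grow to the right and rows downward; lengths in m; the calibration is good to about 2 mm. The wrist camera is an equidistant fisheye: a pixel r from the principal point sees the ray r / f radians off the axis. A picture is of the moment at which its call begins: read the wrist's pose just before it. There is no depth.
- ticket.job_done(): hands the job in, once; it reports no verdict.
The state is a dict: "time": time; "q": joint angles; "qd": joint speeds; "joint_efforts": joint torques, N m; "ee_pos": TCP position; "tcp_rot": TCP orientation; "wrist_force": force on the tool from outside, world axes, zero at the start; "torque": the same for the moment, N m; "opening": finger opening in m.
Only numpy, scipy, OpenCV 4.12 (cv2) and the standard library are available. Lean on these libraries where they do the work, as an engineer would, in place of code of your own. Each camera call takes 0.05 s, during which the arm holds its last target.

TASK

Check that the boot-finishing turntable runs freely and park it for the next job: flick one of its two brass pegs with the fingertips so that the disc spins by itself, and let it run on untouched for at least two seconds. Then, while it is still turning, brake it in one go with a fingertip pressed on its rubber rim, not too hard, so that the yellow patch stops at the red pointer, and finish while still holding it there with the fingertip. Never bring the disc to rest under a finger on the rim anywhere else, keep the stand where it is, grasp nothing, and leave the things around it alone.

Things in the scene. Friction and masses are not known exactly. Their poses are not given: they have to be found in the camera images.
- turntable (a joint): angle of the aluminium disc (240 mm across, vertical axis, about 1.3 kg) on its free bearing, rad: 0 when the middle of the yellow patch is exactly at the pointer, growing counter-clockwise seen from above, unlimited (goes on past 2 pi; either direction may be used). At rest at the start; once flicked it coasts 10 s or more, slowing steadily, differently in each run. 0.6 rad/s or faster counts as spinning.
- peg_a (a point): top centre of an upright brass peg on the disc, 14 mm across, 55 mm from the axis, 90 degrees counter-clockwise of the yellow patch; it stands 34 mm above the top surface of the rim. Pushing a peg sideways spins the disc; a finger left in the pegs' circle is met by the other peg half a turn later
- peg_b (a point): top centre of the like brass peg opposite it, 90 degrees clockwise of the yellow patch
- hub (a point): point on the disc's vertical axis at the height of the top surface of the rubber rim (75 mm above the table)
- patch (a point): middle of the yellow patch, at the outer edge of the disc (120 mm from the axis), on the top surface of the rubber rim; turns with the disc. The patch is 24 degrees wide (50 mm along the edge), the only yellow part of the rim
- pointer (a point): the place on the disc's outer edge that the red pointer points at (120 mm from the axis, at the height of the rim's top surface); fixed to the stand. The red arrow and its blue upright stand just outside the disc from here, out to 163 mm from the axis, tops 83 mm above the table
- brake_ring: flat rubber rim on top of the disc, 79 to 118 mm from the axis, top surface 75 mm above the table, grippy and soft: it yields 6 mm downwards under a press (about 1 N a millimetre, hard below), and a fingertip pressing a few newtons stops the disc within 0.2 s. Origin on the axis, 8 mm below the top surface; its x axis points to the middle of the yellow patch; turns with the disc
- stand: blue cast stand of the turntable, 220 mm across at the foot, loose on the table but about 3 kg; origin on the axis at table height; its x axis points to the red pointer, z up
- tack_jar: clear jar of tacks with a brass-coloured lid, 54 mm across, 74 tall; a bystander, loose; origin at the middle of its underside
- dye_bottle: small tan dye bottle with a black cap, 36 mm across, 66 tall; a bystander, loose; origin at the middle of its underside
- blue_spool: wooden thread spool with blue thread, 43 mm across, 63 tall; a bystander, loose; origin at the middle of its underside
- red_awl: awl with a red wooden handle lying flat, 147 mm long, 28 thick; a bystander, loose; origin at the middle of its underside
- red_marker: red marker pen with a black cap lying flat, 127 mm long, 13 thick; a bystander, loose; origin at the middle of its underside
- boot_last: dark green boot last, 84 x 230 mm, 139 tall; a bystander, loose; origin at the middle of its underside

How it is judged:
By the outcome, as a careful person would: the job done as asked, in the order asked, and still so for the second after the job is handed in, while the arm keeps its last pose, push and grip.
It also fails if it takes over 64 s, if anything falls off the work surface, if the arm or the gripper's body presses on something with over 40 N, if the wrist force passes 120 N, or if a joint passes its speed limit or range.

## Working session

There is one attempt and no reset: what is moved stays moved. The work goes in short steps, Python scripts to look and compute and a tool call to move; the robot and the scene stay as the last step left them, time stands still between calls to the robot, and variables do not carry over. Pictures are saved under pics/ and viewed, and the job is handed in when it is done.

Besides the shell and the picture viewer there is one more tool, called in YAML: its name, and indented under it one key for each argument. jog_arm: Moves the arm, as the interface text tells. Its arguments: {"type":"object","properties":{"deltas":{"type":"array"},"grip_force":{"type":"number"}},"required":["deltas"]}

```bash
ls; mkdir -p pics; cat > h.py <<'E'
import numpy as np, cv2
from workcell import bot, viewer, ticket
def shot(name,fn):
    c=viewer.camera(name); cv2.imwrite('pics/'+fn,c['image'][:,:,::-1].copy()); return c
def ray(c,u,v):
    f=210/np.tan(np.radians(c['fovy'])/2)
    W=np.array(c['world_to_cam']); R=W[:3,:3]; o=-R.T@W[:3,3]
    return o,R.T@np.array([(u-c['cx'])/f,(v-c['cy'])/f,1])
def onz(c,u,v,z):
    o,d=ray(c,u,v); return o+d*(z-o[2])/d[2]
def proj(c,p):
    f=210/np.tan(np.radians(c['fovy'])/2)
    W=np.array(c['world_to_cam']); q=W[:3,:3]@np.array(p)+W[:3,3]
    return np.array([c['cx']+f*q[0]/q[2],c['cy']+f*q[1]/q[2]])
E
python3 - <<'E'
from h import *
for n in ['scene','top','wrist']:
    c=shot(n,n+'1.png'); print(n,{k:c[k] for k in c if k!='image'})
print(bot.get_obs(),bot.nose_length)
E
```

```text
pics
scene {'fovy': 52.97159298701511, 'cx': 282.32499383296647, 'cy': 208.4508298683189, 'world_to_cam': array([[ 0.88130365, -0.47250752,  0.00636486, -0.49393589],
       [-0.28037471, -0.53369193, -0.79784895,  0.17142284],
       [ 0.38038651,  0.70136265, -0.6028238 ,  0.97094429],
       [ 0.        ,  0.        ,  0.        ,  1.        ]])}
top {'fovy': 56.573244746806104, 'cx': 280.8500421319977, 'cy': 209.83818035156003, 'world_to_cam': array([[-6.59940195e-03, -9.99976158e-01, -2.03265612e-03,
        -7.77508726e-02],
       [-9.84107638e-01,  6.85536099e-03, -1.77440582e-01,
         4.91661147e-01],
       [ 1.77450286e-01,  8.29350685e-04, -9.84129416e-01,
         1.12726841e+00],
       [ 0.00000000e+00,  0.00000000e+00,  0.00000000e+00,
         1.00000000e+00]])}
wrist {'fovy': 65.70646984690485, 'cx': 276.0881014052522, 'cy': 206.65729502015878, 'tool_from_camera': array([[ 4.59765552e-04, -3.11987604e-01,  9.50086061e-01,
        -1.26482144e-01],
       [ 9.99999893e-01,  1.84447988e-04, -4.23351139e-04,
         9.21967878e-06],
       [-4.31611548e-05,  9.50086154e-01,  3.11987656e-01,
        -8.15174714e-02],
       [ 0.00000000e+00,  0.00000000e+00,  0.00000000e+00,
         1.00000000e+00]])}
{'time': 0.15, 'q': array([ 7.56290024e+01,  5.00352865e+00,  1.00451552e+01,  9.50985927e+01,
       -1.34707870e-03,  8.99997647e+01]), 'qd': array([-0.07720999, -0.10584477,  0.18327356,  0.16257738, -0.06297542,
        0.09486365]), 'joint_efforts': array([-2.43339287e-03, -5.20762610e+01,  4.65042651e+01,  1.39893824e-02,
       -1.37997245e-04, -8.68194316e-07]), 'ee_pos': array([0.13647872, 0.53264337, 0.24775155]), 'tcp_rot': array([ -88.64561293,   89.943018  , -103.01637454]), 'wrist_force': array([ 0.33917671, -0.00691465,  0.34058532]), 'torque': array([-0.02929795, -0.02153611,  0.02553014]), 'opening': 0.08529162941524973} 0.017
```

View pics/scene1.png

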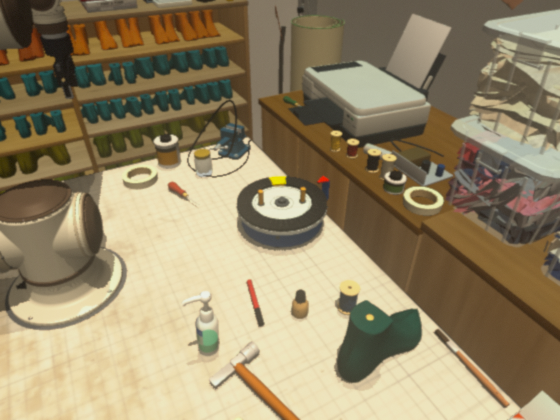

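View pics/top1.png

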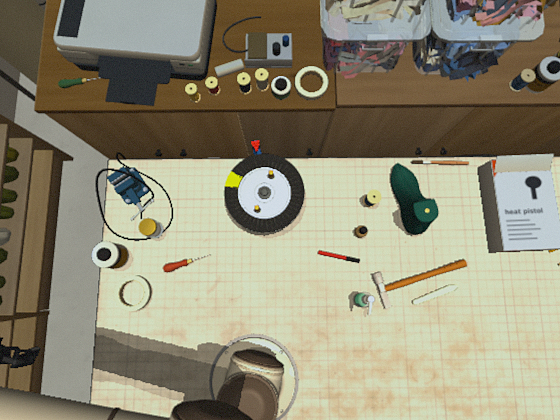

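View pics/wrist1.png

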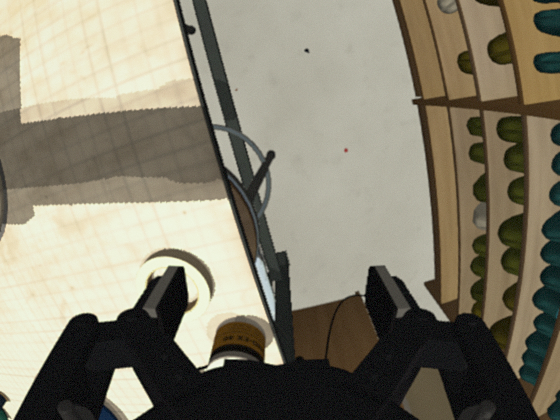

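The top view shows the turntable at about (264,193), its pointer at (256,150), the patch at (234,181) and the pegs at about (271,174) and (257,209). Measuring next.

```bash
cat >> h.py <<'E'
def masks(c):
    hsv=cv2.cvtColor(c['image'],cv2.COLOR_RGB2HSV); return hsv
E
python3 - <<'E'
from h import *
c=viewer.camera('top'); im=c['image']
hsv=cv2.cvtColor(im,cv2.COLOR_RGB2HSV)
cv2.imwrite('pics/topz.png',cv2.resize(im[130:250,200:330,::-1],None,fx=5,fy=5,interpolation=cv2.INTER_CUBIC)[:600])
roi=np.zeros(im.shape[:2],bool); roi[140:240,215:312]=True
yel=(hsv[...,0]>22)&(hsv[...,0]<35)&(hsv[...,1]>180)&(hsv[...,2]>150)&roi
v,u=np.nonzero(yel); print('yel',len(u),u.mean(),v.mean(),onz(c,u.mean(),v.mean(),.075))
red=((hsv[...,0]<6)|(hsv[...,0]>174))&(hsv[...,1]>170)&(hsv[...,2]>120)&roi
v,u=np.nonzero(red); print('red',len(u),u.mean(),v.mean(),u.min(),u.max(),v.min(),v.max(),[onz(c,a,b,.083).round(4) for a,b in zip(u,v)][-3:],onz(c,u.mean(),v.mean(),.083))
# white plate inside
wh=(hsv[...,1]<40)&(hsv[...,2]>150)&roi
wh=cv2.morphologyEx(wh.astype(np.uint8),cv2.MORPH_CLOSE,np.ones((9,9)))
n,l,s,ce=cv2.connectedComponentsWithStats(wh)
i=l[193,285]; print('white',s[i],ce[i]);
cnt,_=cv2.findContours((l==i).astype(np.uint8),0,1); k=max(cnt,key=len)[:,0]
P=np.array([onz(c,a,b,.075)[:2] for a,b in k]); 
(x,y),r=cv2.minEnclosingCircle((P*1000).astype(np.float32)); print(x,y,r)
E
```

```text
yel 194 236.08762886597938 181.00515463917526 [0.57316562 0.05082662 0.075     ]
red 63 255.26984126984127 144.38095238095238 251 259 140 150 [array([ 0.6659, -0.0052,  0.083 ]), array([ 0.6659, -0.0082,  0.083 ]), array([ 0.6659, -0.0112,  0.083 ])] [ 0.68348489 -0.00594054  0.083     ]
white [ 238  167   53   52 2056] [263.932393   192.57101167]
537.9481201171875 -31.75568389892578 78.42909240722656
```

View pics/topz.png

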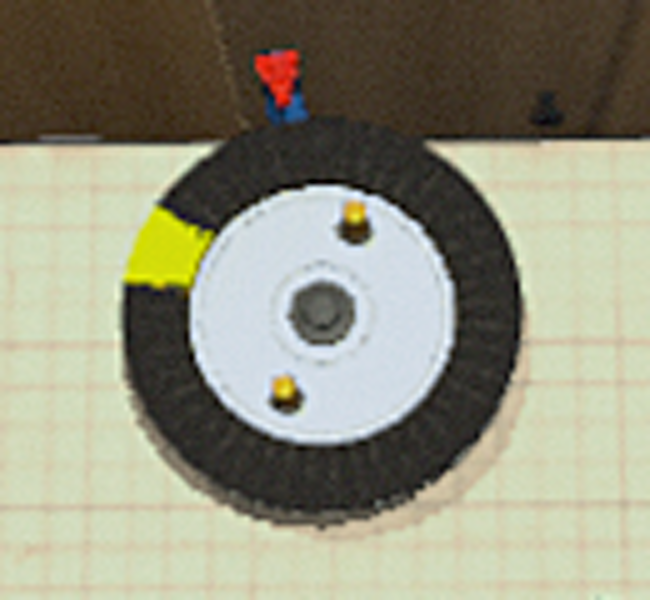

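```bash
cat >> h.py <<'E'
def overlay(c,fn,hub,phi,th,crop,s):
    im=cv2.resize(c['image'][:,:,::-1].copy(),None,fx=s,fy=s,interpolation=cv2.INTER_CUBIC)
    def P(p): return tuple(int(round(float(a)*s)) for a in proj(c,p))
    def at(r,a,z): return (hub[0]+r*np.cos(a),hub[1]+r*np.sin(a),z)
    for r in (.120,.079):
        for a in np.linspace(0,2*np.pi,60): cv2.circle(im,P(at(r,a,.075)),1,(0,0,255),-1)
    for r,a,z in ((.12,phi,.075),(.163,phi,.083),(.12,phi+th,.075),(.055,phi+th+np.pi/2,.109),(.055,phi+th-np.pi/2,.109)):
        cv2.circle(im,P(at(r,a,z)),4,(255,0,255),1)
    u0,v0,u1,v1=[int(q*s) for q in crop]; cv2.imwrite('pics/'+fn,im[v0:v1,u0:u1])
def yellow(c,box):
    hsv=cv2.cvtColor(c['image'],cv2.COLOR_RGB2HSV)
    m=(hsv[...,0]>24)&(hsv[...,0]<34)&(hsv[...,1]>190)&(hsv[...,2]>130)
    r=np.zeros_like(m); u0,v0,u1,v1=box; r[v0:v1,u0:u1]=1; m&=r
    return m
E
python3 - <<'E'
from h import *
from scipy.spatial.transform import Rotation as Ro
c=viewer.camera('top');d=viewer.camera('scene')
hub=(.538,-.032);
m=yellow(d,(225,170,345,250)); v,u=np.nonzero(m); print(len(u),onz(d,u.mean(),v.mean(),.075)-np.r_[hub,.075])
hsv=cv2.cvtColor(d['image'],cv2.COLOR_RGB2HSV)
red=((hsv[...,0]<6)|(hsv[...,0]>174))&(hsv[...,1]>170)&(hsv[...,2]>100); red[:,:300]=0;red[:,345:]=0;red[:165]=0;red[220:]=0
v,u=np.nonzero(red); print('red',len(u),u.mean(),v.mean(),onz(d,u.mean(),v.mean(),.080))
phi=np.radians(10.3);th=np.radians(57)
overlay(c,'o_top.png',hub,phi,th,(205,130,325,245),5)
overlay(d,'o_sc.png',hub,phi,th,(225,165,345,255),6)
print(Ro.from_euler('xyz',bot.get_obs()['tcp_rot'],degrees=True).as_matrix().round(3))
E
```

```text
114 [ 3.71007632e-02  8.76366680e-02 -4.16333634e-17]
red 49 322.7551020408163 179.42857142857142 [ 0.68494053 -0.00610556  0.08      ]
[[-0.     0.248  0.969]
 [-0.     0.969 -0.248]
 [-1.    -0.001 -0.   ]]
```

View pics/o_top.png

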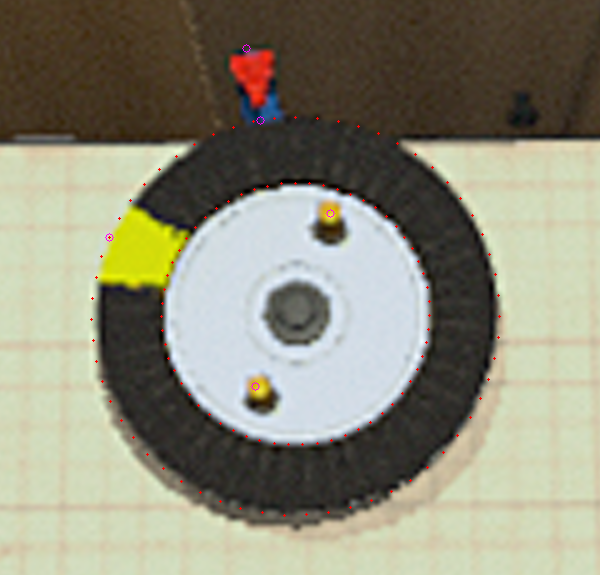

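View pics/o_sc.png

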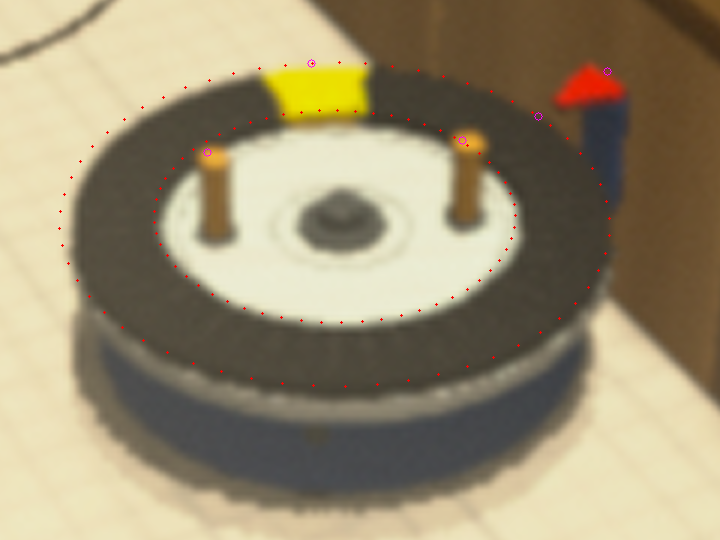

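```bash
python3 - <<'E'
from h import *
c=viewer.camera('top');d=viewer.camera('scene')
H=np.array([.5385,-.0325])
cp=lambda x,y,s,u0,v0:((x+.5)/s-.5+u0,(y+.5)/s-.5+v0)
def pol(p): 
    q=p[:2]-H; return np.hypot(*q).round(4),np.degrees(np.arctan2(q[1],q[0])).round(1)
for n,cam,xy in (('toptip',c,cp(257,108,5,205,130)),('topbase',c,cp(251,52,5,205,130)),('sctip',d,cp(556,104,6,225,165)),('scbasemid',d,cp(610,84,6,225,165))):
    print(n,pol(onz(cam,*xy,.083)))
for n,cam,box in(('top',c,(215,140,312,240)),('sc',d,(225,170,345,250))):
    v,u=np.nonzero(yellow(cam,box)); print(n,len(u),pol(onz(cam,u.mean(),v.mean(),.075)))
for n,cam,xy in(('a',c,cp(261,383,5,205,130)),('b',c,cp(330,209,5,205,130)),('sa',d,cp(215,157,6,225,165)),('sb',d,cp(471,144,6,225,165))):
    print(n,pol(onz(cam,*xy,.109)),onz(cam,*xy,.109))
E
```

```text
toptip (np.float64(0.126), np.float64(11.1))
topbase (np.float64(0.1612), np.float64(10.0))
sctip (np.float64(0.125), np.float64(8.8))
scbasemid (np.float64(0.1563), np.float64(8.0))
top 195 (np.float64(0.093), np.float64(67.7))
sc 114 (np.float64(0.0954), np.float64(67.3))
a (np.float64(0.052), np.float64(157.9)) [ 0.49034457 -0.01298398  0.109     ]
b (np.float64(0.0572), np.float64(-20.3)) [ 0.5921904  -0.05233079  0.109     ]
sa (np.float64(0.0533), np.float64(159.0)) [ 0.4887044  -0.01335953  0.109     ]
sb (np.float64(0.0572), np.float64(-24.0)) [ 0.59075016 -0.05574612  0.109     ]
```

jog_arm:
  deltas:
    - {"x": 25,"y": -36,"twist": -8,"fingers": 0}
    - {"x": 50,"y": -71,"twist": -16,"fingers": 0}
    - {"x": 75,"y": -107,"twist": -24,"fingers": 0}
    - {"x": 100,"y": -142,"twist": -32,"fingers": 0}
    - {"x": 125,"y": -178,"twist": -40,"fingers": 0}
    - {"x": 150,"y": -214,"twist": -48,"fingers": 0}
    - {"x": 175,"y": -249,"twist": -56,"fingers": 0}
    - {"x": 200,"y": -285,"twist": -64,"fingers": 0}
    - {"x": 225,"y": -320,"twist": -72,"fingers": 0}
    - {"x": 250,"y": -356,"twist": -75.6,"fingers": 0}
  grip_force: 20

```text
validation failed for argument at $.de...
```

jog_arm:
  deltas:
    - {"fingers": 0,"x": 25,"y": -36,"z": 0,"twist": -8}
    - {"fingers": 0,"x": 50,"y": -71,"z": 0,"twist": -16}
  grip_force: 20

```text
time: 0.6
ee_pos: [0.1865, 0.4612, 0.2476]
tcp_rot: [-78.2, 89.9, -108.8]
wrist_force: [1.0, -0.2, 0.5]
opening: 0.059
```

jog_arm:
  deltas:
    - {"fingers": 0,"x": 28,"y": -40,"z": 0,"twist": -6}
    - {"fingers": 0,"x": 56,"y": -80,"z": 0,"twist": -12}
    - {"fingers": 0,"x": 84,"y": -120,"z": 0,"twist": -18}
    - {"fingers": 0,"x": 112,"y": -160,"z": 0,"twist": -24}
    - {"fingers": 0,"x": 140,"y": -200,"z": 0,"twist": -30}
    - {"fingers": 0,"x": 168,"y": -240,"z": 0,"twist": -36}
    - {"fingers": 0,"x": 196,"y": -280,"z": -10,"twist": -42}
    - {"fingers": 0,"x": 224,"y": -320,"z": -20,"twist": -48}
    - {"fingers": 0,"x": 252,"y": -360,"z": -35,"twist": -54}
    - {"fingers": 0,"x": 280,"y": -400,"z": -50,"twist": -59.6}

```text
time: 1.6
ee_pos: [0.4662, 0.0609, 0.198]
tcp_rot: [165.4, 90.0, 74.9]
wrist_force: [1.4, 1.8, 0.1]
opening: -0.0003
```

jog_arm:
  deltas:
    - {"fingers": 0,"x": 10,"y": -12,"z": -30,"twist": 0}
    - {"fingers": 0,"x": 20,"y": -22,"z": -60,"twist": 0}
    - {"fingers": 0,"x": 20,"y": -22,"z": -80,"twist": 0}
    - {"fingers": 0,"x": 20,"y": -22,"z": -90,"twist": 0}

```text
time: 2.0
ee_pos: [0.4854, 0.0383, 0.106]
tcp_rot: [-86.1, 89.8, -176.6]
wrist_force: [-0.1, -0.1, -0.4]
opening: 0.0002
```

```bash
python3 - <<'E'
from h import *
from scipy.spatial.transform import Rotation as Ro
o=bot.get_obs();print(o['time'],o['ee_pos'],o['q'],o['wrist_force']);print(Ro.from_euler('xyz',o['tcp_rot'],degrees=True).as_matrix().round(3))
d=viewer.camera('scene'); im=d['image'][:,:,::-1]
cv2.imwrite('pics/s2.png',cv2.resize(im[90:270,190:370],None,fx=3.3,fy=3.3,interpolation=cv2.INTER_CUBIC))
shot('wrist','w2.png')
t=o['ee_pos'].copy();t[2]-=.017;print('tip px',proj(d,t),(proj(d,t)-[190,90])*3.3)
E
```

```text
2.0 [0.48542694 0.03834796 0.10596544] [ 4.51526477e+00 -3.87598190e+00 -1.45786141e+01  7.94561323e+01
  2.96275229e-03  9.49974927e+01] [-0.07384952 -0.07911035 -0.43994372]
[[-0.003  1.    -0.008]
 [-0.    -0.008 -1.   ]
 [-1.    -0.003  0.   ]]
tip px [251.08300482 187.49650483] [201.57391591 321.73846593]
```

View pics/s2.png

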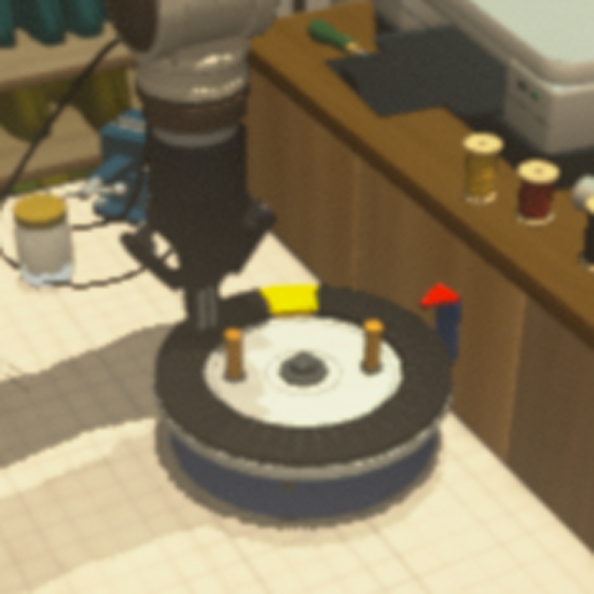

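View pics/w2.png

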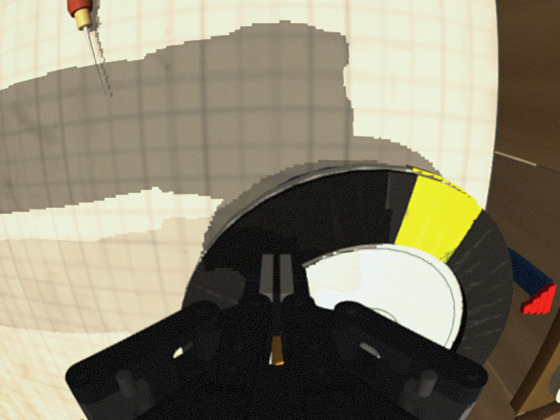

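jog_arm:
  deltas:
    - {"fingers": 0,"x": 0,"y": -5,"z": 0,"twist": 0}
    - {"fingers": 0,"x": 0,"y": -15,"z": 0,"twist": 0}
    - {"fingers": 0,"x": 0,"y": -27,"z": 0,"twist": 0}
    - {"fingers": 0,"x": 0,"y": -39,"z": 0,"twist": 0}
    - {"fingers": 0,"x": 0,"y": -51,"z": 0,"twist": 0}
    - {"fingers": 0,"x": 0,"y": -63,"z": 0,"twist": 0}
    - {"fingers": 0,"x": 0,"y": -67,"z": 10,"twist": 0}
    - {"fingers": 0,"x": -5,"y": -62,"z": 45,"twist": 0}
    - {"fingers": 0,"x": -20,"y": -52,"z": 80,"twist": 0}

```text
time: 3.0
ee_pos: [0.4653, -0.0139, 0.188]
tcp_rot: [-84.8, 89.8, -175.3]
wrist_force: [-0.0, -0.3, -0.2]
opening: -0.0
```

```bash
cat >> h.py <<'E'
HS=np.array([.5397,-.0345]); PHI=10.0
def ang(fn=None):
    """patch angle relative to pointer from scene view (deg); time = capture time"""
    t=bot.get_obs()['time']; d=viewer.camera('scene')
    if fn: cv2.imwrite('pics/'+fn,cv2.resize(d['image'][90:270,190:370,::-1],None,fx=3.3,fy=3.3,interpolation=cv2.INTER_CUBIC))
    m=yellow(d,(225,165,335,255)).astype(np.uint8)
    n,l,s,ce=cv2.connectedComponentsWithStats(m)
    if n<2: return t,None,None,0
    i=1+np.argmax(s[1:,4]); u,v=ce[i]
    q=onz(d,u,v,.075)[:2]-HS
    return t,(np.degrees(np.arctan2(q[1],q[0]))-PHI)%360,np.hypot(*q),int(s[i,4])
E
python3 - <<'E'
from h import *
for i in range(6): print(ang('f%d.png'%i if i in(0,5) else None))
o=bot.get_obs();print(o['time'],o['ee_pos'],o['wrist_force'])
E
```

```text
(3.0, None, None, 0)
(3.05, np.float64(154.72050590107102), np.float64(0.11560307298250465), 3)
(3.1, np.float64(156.3704787676329), np.float64(0.11038591049309054), 24)
(3.15, np.float64(160.53009146561652), np.float64(0.10374903491936682), 57)
(3.2, np.float64(165.5957557345749), np.float64(0.09929435708052203), 95)
(3.25, np.float64(171.97984868553505), np.float64(0.09800516394726363), 112)
3.3 [ 0.46546467 -0.01327927  0.18660064] [-0.49862347  0.39772726 -0.80038792]
```

View pics/f0.png

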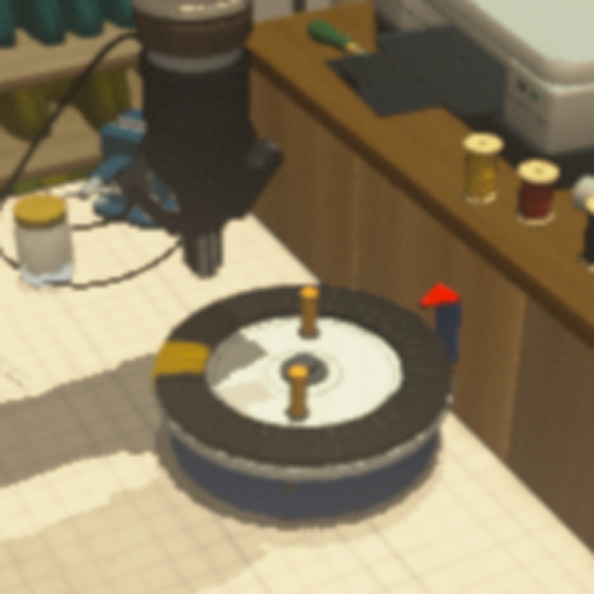

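jog_arm:
  deltas:
    - {"fingers": 0,"x": -9,"y": 6,"z": -30,"twist": 0}
    - {"fingers": 0,"x": -18,"y": 13,"z": -55,"twist": 0}
    - {"fingers": 0,"x": -18,"y": 13,"z": -70,"twist": 0}
    - {"fingers": 0,"x": -18,"y": 13,"z": -70,"twist": 0}

```text
time: 3.7
ee_pos: [0.4464, -0.0005, 0.1142]
tcp_rot: [-86.8, 89.6, -177.2]
wrist_force: [0.6, -0.1, 0.1]
opening: -0.0003
```

```bash
python3 - <<'E'
from h import *
for i in range(10): print(ang('g%d.png'%i if i in(0,9) else None))
o=bot.get_obs();print(o['time'],o['ee_pos'],o['wrist_force'])
E
```

```text
(3.7, np.float64(235.5887108919582), np.float64(0.10037061290164247), 187)
(3.75, np.float64(242.8002851062828), np.float64(0.10038094071041576), 183)
(3.8, np.float64(249.52707045542115), np.float64(0.09996182253021996), 179)
(3.85, np.float64(257.2336204437666), np.float64(0.10017660583126467), 176)
(3.9, np.float64(264.2412729783248), np.float64(0.0997028623327567), 182)
(3.95, np.float64(270.997601088965), np.float64(0.09969929529568293), 185)
(4.0, np.float64(278.2102958705621), np.float64(0.100177638807574), 176)
(4.05, np.float64(284.84414329203116), np.float64(0.10085583710830376), 186)
(4.1, np.float64(292.1087441654556), np.float64(0.10012080202788684), 183)
(4.15, np.float64(298.114346961577), np.float64(0.10096406445931042), 182)
4.2 [ 4.47707718e-01 -3.57971881e-04  1.16961498e-01] [0.3100289  0.47538003 0.41981982]
```

View pics/g9.png

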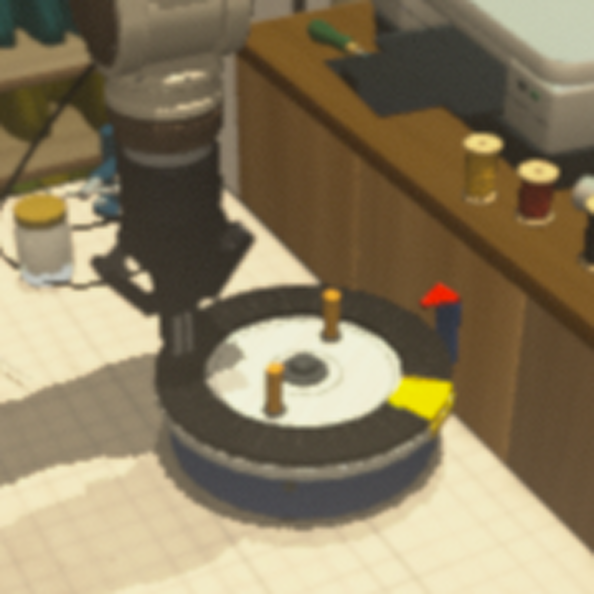

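jog_arm:
  deltas:
    - {"fingers": 0,"x": 0,"y": 0,"z": -8,"twist": 0}

```text
time: 4.3
ee_pos: [0.4484, -0.0004, 0.1097]
tcp_rot: [-7.3, 90.0, -97.8]
wrist_force: [0.4, 0.7, 0.4]
opening: 0.0001
```

```bash
python3 - <<'E'
from h import *
for i in range(8):
    o=bot.get_obs();print(o['time'],o['ee_pos'],ang()[1:])
E
```

```text
4.3 [ 4.48355926e-01 -3.71375113e-04  1.09720086e-01] (np.float64(318.25688646883555), np.float64(0.09966573449074062), 171)
4.35 [ 4.47588691e-01 -3.64330004e-04  1.07710980e-01] (np.float64(325.11479020849924), np.float64(0.09983067848911817), 157)
4.4 [ 4.47247148e-01 -3.53367673e-04  1.07872351e-01] (np.float64(331.0409587302253), np.float64(0.0992243453928915), 164)
4.45 [ 4.47295099e-01 -3.59166585e-04  1.08259703e-01] (np.float64(338.8618598258112), np.float64(0.09922719511871839), 159)
4.5 [ 4.47453314e-01 -3.51162140e-04  1.08605464e-01] (np.float64(345.9563414074711), np.float64(0.09906916023822138), 158)
4.55 [ 4.47572495e-01 -3.34764503e-04  1.08778642e-01] (np.float64(351.60902979793053), np.float64(0.09935946757369403), 153)
4.6 [ 4.47661324e-01 -3.49024409e-04  1.08944153e-01] (np.float64(358.5255440663193), np.float64(0.0989785382558495), 155)
4.65 [ 4.47736434e-01 -3.46613190e-04  1.09024777e-01] (np.float64(4.742777799655796), np.float64(0.09941984538142457), 152)
```

jog_arm:
  deltas:
    - {"fingers": 0,"x": 0,"y": 0,"z": -2,"twist": 0}
    - {"fingers": 0,"x": 0,"y": 0,"z": -4,"twist": 0}
    - {"fingers": 0,"x": 0,"y": 0,"z": -6,"twist": 0}
    - {"fingers": 0,"x": 0,"y": 0,"z": -8,"twist": 0}
    - {"fingers": 0,"x": 0,"y": 0,"z": -10,"twist": 0}
    - {"fingers": 0,"x": 0,"y": 0,"z": -10,"twist": 0}
    - {"fingers": 0,"x": 0,"y": 0,"z": -10,"twist": 0}
    - {"fingers": 0,"x": 0,"y": 0,"z": -10,"twist": 0}
    - {"fingers": 0,"x": 0,"y": 0,"z": -10,"twist": 0}
    - {"fingers": 0,"x": 0,"y": 0,"z": -10,"twist": 0}

```text
time: 5.7
ee_pos: [0.4478, -0.0003, 0.0991]
tcp_rot: [-83.2, 89.9, -173.6]
wrist_force: [-0.7, -0.8, 0.2]
opening: 0.0004
```

```bash
cat >> h.py <<'E'
import json,os
def track(n,last=None):
    L=json.load(open('tr.json')) if os.path.exists('tr.json') else []
    for i in range(n):
        r=ang(last if i==n-1 else None); 
        print(r)
        if r[3]>100: L.append([float(r[0]),float(r[1])])
    json.dump(L,open('tr.json','w')); o=bot.get_obs(); print(o['time'],o['ee_pos'],o['wrist_force'])
E
python3 -c "
from h import *
track(4,'h1.png')"
```

```text
(5.7, None, None, 0)
(5.75, None, None, 0)
(5.8, None, None, 0)
(5.85, np.float64(161.1648653027378), np.float64(0.09679850447864372), 40)
5.9 [ 4.47745918e-01 -3.41704492e-04  9.90808511e-02] [-0.0943473   1.33259471  0.91995495]
```

View pics/h1.png

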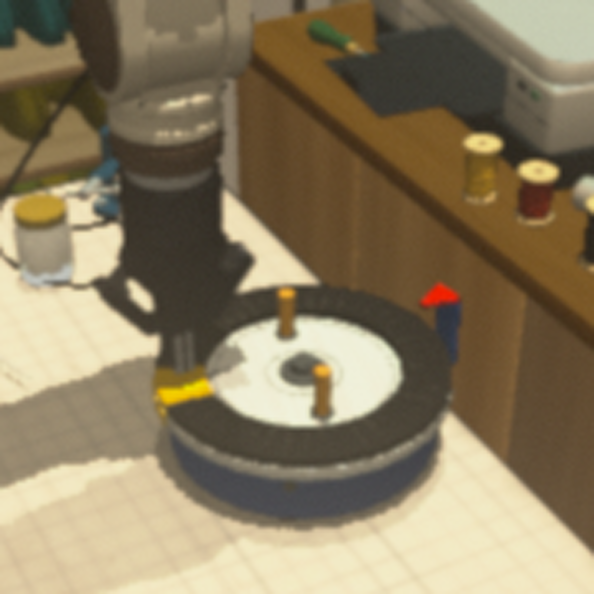

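jog_arm:
  deltas:
    - {"fingers": 0,"x": 0,"y": 0,"z": 0,"twist": 0}
    - {"fingers": 0,"x": 0,"y": 0,"z": 0,"twist": 0}
    - {"fingers": 0,"x": 0,"y": 0,"z": 0,"twist": 0}
    - {"fingers": 0,"x": 0,"y": 0,"z": 0,"twist": 0}
    - {"fingers": 0,"x": 0,"y": 0,"z": 0,"twist": 0}
    - {"fingers": 0,"x": 0,"y": 0,"z": 0,"twist": 0}
    - {"fingers": 0,"x": 0,"y": 0,"z": 0,"twist": 0}

```text
time: 6.6
ee_pos: [0.4477, -0.0003, 0.0991]
tcp_rot: [-84.1, 89.9, -174.5]
wrist_force: [0.9, -0.4, 0.2]
opening: -0.0001
```

```bash
python3 -c "
from h import *
track(12)"
```

```text
(6.6, np.float64(247.0346491590267), np.float64(0.10046102540942126), 185)
(6.65, np.float64(252.81672321336453), np.float64(0.09984526983254009), 188)
(6.7, np.float64(259.18144522293693), np.float64(0.09950439371759895), 191)
(6.75, np.float64(264.98916610146824), np.float64(0.09978346555490486), 182)
(6.8, np.float64(270.9812449986272), np.float64(0.09970814105000673), 177)
(6.85, np.float64(277.02036578724073), np.float64(0.09948442834612313), 183)
(6.9, np.float64(283.1335389314696), np.float64(0.09968335123482057), 173)
(6.95, np.float64(287.7510652330092), np.float64(0.10061182527837041), 183)
(7.0, np.float64(294.3729538812413), np.float64(0.10044213883480635), 180)
(7.05, np.float64(299.6352186936187), np.float64(0.10108984047080358), 182)
(7.1, np.float64(306.22858210455183), np.float64(0.10084513682589281), 174)
(7.15, np.float64(310.64960199768444), np.float64(0.10040975855576219), 178)
7.2 [ 4.47745655e-01 -3.46663117e-04  9.90683505e-02] [ 0.33108141  0.17760768 -0.77501909]
```

jog_arm:
  deltas:
    - {"fingers": 0,"x": 0,"y": 0,"z": 0,"twist": 0}
    - {"fingers": 0,"x": 0,"y": 0,"z": 0,"twist": 0}
    - {"fingers": 0,"x": 0,"y": 0,"z": 0,"twist": 0}
    - {"fingers": 0,"x": 0,"y": 0,"z": 0,"twist": 0}
    - {"fingers": 0,"x": 0,"y": 0,"z": 0,"twist": 0}
    - {"fingers": 0,"x": 0,"y": 0,"z": 0,"twist": 0}
    - {"fingers": 0,"x": 0,"y": 0,"z": 0,"twist": 0}
    - {"fingers": 0,"x": 0,"y": 0,"z": 0,"twist": 0}
    - {"fingers": 0,"x": 0,"y": 0,"z": 0,"twist": 0}
    - {"fingers": 0,"x": 0,"y": 0,"z": 0,"twist": 0}

```text
time: 8.2
ee_pos: [0.4478, -0.0004, 0.0991]
tcp_rot: [-81.8, 89.9, -172.2]
wrist_force: [-0.5, -0.3, -0.4]
opening: 0.0
```

jog_arm:
  deltas:
    - {"fingers": 0,"x": 0,"y": 0,"z": 0,"twist": 0}
    - {"fingers": 0,"x": 0,"y": 0,"z": 0,"twist": 0}
    - {"fingers": 0,"x": 0,"y": 0,"z": 0,"twist": 0}
    - {"fingers": 0,"x": 0,"y": 0,"z": 0,"twist": 0}
    - {"fingers": 0,"x": 0,"y": 0,"z": 0,"twist": 0}
    - {"fingers": 0,"x": 0,"y": 0,"z": 0,"twist": 0}
    - {"fingers": 0,"x": 0,"y": 0,"z": 0,"twist": 0}
    - {"fingers": 0,"x": 0,"y": 0,"z": 0,"twist": 0}
    - {"fingers": 0,"x": 0,"y": 0,"z": 0,"twist": 0}
    - {"fingers": 0,"x": 0,"y": 0,"z": 0,"twist": 0}

```text
time: 9.2
ee_pos: [0.4478, -0.0003, 0.0991]
tcp_rot: [-82.8, 89.9, -173.2]
wrist_force: [0.2, 0.0, 0.8]
opening: -0.0002
```

```bash
python3 -c "
from h import *
track(20)
L=np.array([r for r in json.load(open('tr.json'))]); th=np.unwrap(L[:,1],period=360)
# separate segment: add turns by prediction
a=L[:,0]<7.5; p=np.polyfit(L[a,0],L[a,1],1); q=np.polyfit(L[~a,0],np.unwrap(L[~a,1],period=360),1); print(p,q,L[a,0].mean(),L[~a,0].mean())
"
```

```text
(9.2, np.float64(170.81065037832295), np.float64(0.09834180026027117), 96)
(9.25, np.float64(176.8074190050639), np.float64(0.09857182147266688), 98)
(9.3, np.float64(180.84467187154445), np.float64(0.09773237121853053), 105)
(9.35, np.float64(186.6973526749555), np.float64(0.09800410109692878), 115)
(9.4, np.float64(193.1362658382725), np.float64(0.09770312379290497), 116)
(9.45, np.float64(198.96416363492463), np.float64(0.09770693649387358), 133)
(9.5, np.float64(204.42574213796394), np.float64(0.09811481329987418), 136)
(9.55, np.float64(208.51324452240252), np.float64(0.09860273535256409), 153)
(9.6, np.float64(213.52755993770754), np.float64(0.09886573284590473), 165)
(9.65, np.float64(217.08431277774372), np.float64(0.10029746214834541), 170)
(9.7, np.float64(221.53926634594853), np.float64(0.10052426383387238), 181)
(9.75, np.float64(226.7199391297537), np.float64(0.10009645195371268), 186)
(9.8, np.float64(231.9720518756811), np.float64(0.10109021432225442), 177)
(9.85, np.float64(236.93265756360054), np.float64(0.10000938639697787), 194)
(9.9, np.float64(241.74341847116585), np.float64(0.1004299089287389), 180)
(9.95, np.float64(246.49640455832105), np.float64(0.10014455161577007), 187)
(10.0, np.float64(252.2163914463254), np.float64(0.0996963443920139), 192)
(10.05, np.float64(257.3021944126887), np.float64(0.10027393549405532), 180)
(10.1, np.float64(261.43045079305057), np.float64(0.10003226191549326), 180)
(10.15, np.float64(266.7733056722037), np.float64(0.09947910065689279), 189)
10.2 [ 4.47749686e-01 -3.44315306e-04  9.90976024e-02] [ 0.21546632 -0.15442272 -0.15713046]
[ 116.57267121 -521.95423495] [  98.65493047 -734.62367698] 6.875 9.725000000000001
```

jog_arm:
  deltas:
    - {"fingers": 0,"x": 0,"y": 0,"z": 0,"twist": 0}
    - {"fingers": 0,"x": 0,"y": 0,"z": 0,"twist": 0}
    - {"fingers": 0,"x": 0,"y": 0,"z": 0,"twist": 0}
    - {"fingers": 0,"x": 0,"y": 0,"z": 0,"twist": 0}
    - {"fingers": 0,"x": 0,"y": 0,"z": 0,"twist": 0}
    - {"fingers": 0,"x": 0,"y": 0,"z": 0,"twist": 0}
    - {"fingers": 0,"x": 0,"y": 0,"z": 0,"twist": 0}
    - {"fingers": 0,"x": 0,"y": 0,"z": 0,"twist": 0}

```text
time: 11.0
ee_pos: [0.4477, -0.0004, 0.0991]
tcp_rot: [-82.7, 89.9, -173.1]
wrist_force: [1.0, 0.1, -0.3]
opening: 0.0001
```

```bash
python3 -c "
from h import *
track(6,'p1.png')"
```

```text
(11.0, np.float64(347.266277391273), np.float64(0.09969331847045869), 151)
(11.05, np.float64(351.9270442655389), np.float64(0.09921178236505125), 153)
(11.1, np.float64(356.1347793202539), np.float64(0.0991872982847416), 154)
(11.15, np.float64(0.39924326311994207), np.float64(0.09939719354650745), 152)
(11.2, np.float64(5.2674561560975), np.float64(0.09917090190313756), 146)
(11.25, np.float64(9.638880586514656), np.float64(0.09920835452286328), 148)
11.3 [ 4.47754958e-01 -3.25082507e-04  9.90822075e-02] [-0.18837546 -0.61008311 -0.64071102]
```

View pics/p1.png

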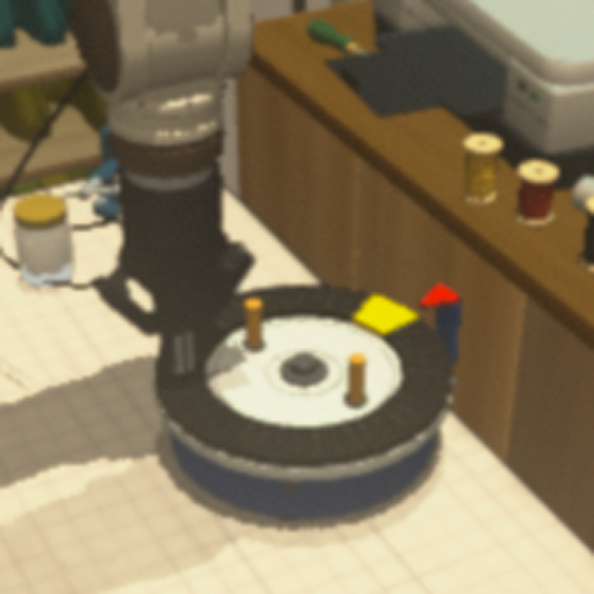

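jog_arm:
  deltas:
    - {"fingers": 0,"x": 0,"y": 0,"z": 0,"twist": 0}
    - {"fingers": 0,"x": 0,"y": 0,"z": 0,"twist": 0}
    - {"fingers": 0,"x": 0,"y": 0,"z": 0,"twist": 0}
    - {"fingers": 0,"x": 0,"y": 0,"z": 0,"twist": 0}
    - {"fingers": 0,"x": 0,"y": 0,"z": 0,"twist": 0}
    - {"fingers": 0,"x": 0,"y": 0,"z": 0,"twist": 0}
    - {"fingers": 0,"x": 0,"y": 0,"z": 0,"twist": 0}
    - {"fingers": 0,"x": 0,"y": 0,"z": 0,"twist": 0}
    - {"fingers": 0,"x": 0,"y": 0,"z": 0,"twist": 0}
    - {"fingers": 0,"x": 0,"y": 0,"z": 0,"twist": 0}

```text
time: 12.3
ee_pos: [0.4478, -0.0003, 0.0991]
tcp_rot: [-84.2, 89.9, -174.7]
wrist_force: [-0.0, -0.6, -0.0]
opening: -0.0
```

jog_arm:
  deltas:
    - {"fingers": 0,"x": 0,"y": 0,"z": 0,"twist": 0}
    - {"fingers": 0,"x": 0,"y": 0,"z": 0,"twist": 0}
    - {"fingers": 0,"x": 0,"y": 0,"z": 0,"twist": 0}
    - {"fingers": 0,"x": 0,"y": 0,"z": 0,"twist": 0}
    - {"fingers": 0,"x": 0,"y": 0,"z": 0,"twist": 0}
    - {"fingers": 0,"x": 0,"y": 0,"z": 0,"twist": 0}
    - {"fingers": 0,"x": 0,"y": 0,"z": 0,"twist": 0}
    - {"fingers": 0,"x": 0,"y": 0,"z": 0,"twist": 0}
    - {"fingers": 0,"x": 0,"y": 0,"z": 0,"twist": 0}
    - {"fingers": 0,"x": 0,"y": 0,"z": 0,"twist": 0}

```text
time: 13.3
ee_pos: [0.4477, -0.0004, 0.0991]
tcp_rot: [-83.6, 89.9, -174.0]
wrist_force: [-0.2, -0.7, 0.1]
opening: 0.0
```

jog_arm:
  deltas:
    - {"fingers": 0,"x": 0,"y": 0,"z": 0,"twist": 0}
    - {"fingers": 0,"x": 0,"y": 0,"z": 0,"twist": 0}
    - {"fingers": 0,"x": 0,"y": 0,"z": 0,"twist": 0}
    - {"fingers": 0,"x": 0,"y": 0,"z": 0,"twist": 0}
    - {"fingers": 0,"x": 0,"y": 0,"z": 0,"twist": 0}
    - {"fingers": 0,"x": 0,"y": 0,"z": 0,"twist": 0}
    - {"fingers": 0,"x": 0,"y": 0,"z": 0,"twist": 0}

```text
time: 14.0
ee_pos: [0.4478, -0.0004, 0.0991]
tcp_rot: [-83.0, 89.9, -173.5]
wrist_force: [-0.2, 0.1, -0.1]
opening: -0.0003
```

```bash
python3 -c "
from h import *
track(16)"
```

```text
(14.0, np.float64(239.66056281131432), np.float64(0.10071298625136257), 182)
(14.05, np.float64(244.15337682251868), np.float64(0.09997676831817136), 186)
(14.1, np.float64(247.47259061499085), np.float64(0.09998143178925206), 190)
(14.15, np.float64(252.07703922471154), np.float64(0.09984444252561224), 184)
(14.2, np.float64(255.4964158024065), np.float64(0.10048883267839583), 174)
(14.25, np.float64(259.5119826077582), np.float64(0.10080580592869175), 177)
(14.3, np.float64(263.434018227712), np.float64(0.09994188278953943), 187)
(14.35, np.float64(267.1067251118572), np.float64(0.09971451777300104), 182)
(14.4, np.float64(271.07678235605374), np.float64(0.0992226531688453), 190)
(14.45, np.float64(275.0752385462417), np.float64(0.10042983743069485), 179)
(14.5, np.float64(279.21588909274976), np.float64(0.09992587100204313), 176)
(14.55, np.float64(282.5729275070916), np.float64(0.09930722246922705), 184)
(14.6, np.float64(285.8389284518431), np.float64(0.09968561622310197), 175)
(14.65, np.float64(290.0482299601686), np.float64(0.09955850321067844), 182)
(14.7, np.float64(293.62307178531455), np.float64(0.10085742709476518), 179)
(14.75, np.float64(297.7251492345783), np.float64(0.10013274189867596), 183)
14.8 [ 4.47763794e-01 -3.52095683e-04  9.90932478e-02] [ 0.43455514 -0.01578661  0.84082664]
```

jog_arm:
  deltas:
    - {"fingers": 0,"x": 0,"y": 0,"z": 0,"twist": 0}
    - {"fingers": 0,"x": 0,"y": 0,"z": 0,"twist": 0}
    - {"fingers": 0,"x": 0,"y": 0,"z": 0,"twist": 0}
    - {"fingers": 0,"x": 0,"y": 0,"z": 0,"twist": 0}
    - {"fingers": 0,"x": 0,"y": 0,"z": 0,"twist": 0}
    - {"fingers": 0,"x": 0,"y": 0,"z": 0,"twist": 0}
    - {"fingers": 0,"x": 0,"y": 0,"z": 0,"twist": 0}
    - {"fingers": 0,"x": 0,"y": 0,"z": 0,"twist": 0}
    - {"fingers": 0,"x": 0,"y": 0,"z": 0,"twist": 0}
    - {"fingers": 0,"x": 0,"y": 0,"z": 0,"twist": 0}

```text
time: 15.8
ee_pos: [0.4478, -0.0003, 0.0991]
tcp_rot: [-82.8, 89.9, -173.3]
wrist_force: [0.2, -0.5, -0.5]
opening: 0.0001
```

jog_arm:
  deltas:
    - {"fingers": 0,"x": 0,"y": 0,"z": 0,"twist": 0}
    - {"fingers": 0,"x": 0,"y": 0,"z": 0,"twist": 0}
    - {"fingers": 0,"x": 0,"y": 0,"z": 0,"twist": 0}
    - {"fingers": 0,"x": 0,"y": 0,"z": 0,"twist": 0}
    - {"fingers": 0,"x": 0,"y": 0,"z": 0,"twist": 0}
    - {"fingers": 0,"x": 0,"y": 0,"z": 0,"twist": 0}
    - {"fingers": 0,"x": 0,"y": 0,"z": 0,"twist": 0}
    - {"fingers": 0,"x": 0,"y": 0,"z": 0,"twist": 0}
    - {"fingers": 0,"x": 0,"y": 0,"z": 0,"twist": 0}
    - {"fingers": 0,"x": 0,"y": 0,"z": 0,"twist": 0}

```text
time: 16.8
ee_pos: [0.4478, -0.0003, 0.0991]
tcp_rot: [-83.7, 89.9, -174.2]
wrist_force: [-1.1, -0.1, 0.2]
opening: 0.0
```

jog_arm:
  deltas:
    - {"fingers": 0,"x": 0,"y": 0,"z": 0,"twist": 0}
    - {"fingers": 0,"x": 0,"y": 0,"z": 0,"twist": 0}
    - {"fingers": 0,"x": 0,"y": 0,"z": 0,"twist": 0}
    - {"fingers": 0,"x": 0,"y": 0,"z": 0,"twist": 0}
    - {"fingers": 0,"x": 0,"y": 0,"z": 0,"twist": 0}
    - {"fingers": 0,"x": 0,"y": 0,"z": 0,"twist": 0}
    - {"fingers": 0,"x": 0,"y": 0,"z": 0,"twist": 0}
    - {"fingers": 0,"x": 0,"y": 0,"z": 0,"twist": 0}
    - {"fingers": 0,"x": 0,"y": 0,"z": 0,"twist": 0}
    - {"fingers": 0,"x": 0,"y": 0,"z": 0,"twist": 0}

```text
time: 17.8
ee_pos: [0.4478, -0.0004, 0.0991]
tcp_rot: [-82.8, 89.9, -173.2]
wrist_force: [0.1, -0.3, -0.3]
opening: 0.0003
```

jog_arm:
  deltas:
    - {"fingers": 0,"x": 0,"y": 0,"z": 0,"twist": 0}
    - {"fingers": 0,"x": 0,"y": 0,"z": 0,"twist": 0}
    - {"fingers": 0,"x": 0,"y": 0,"z": 0,"twist": 0}
    - {"fingers": 0,"x": 0,"y": 0,"z": 0,"twist": 0}
    - {"fingers": 0,"x": 0,"y": 0,"z": 0,"twist": 0}
    - {"fingers": 0,"x": 0,"y": 0,"z": 0,"twist": 0}
    - {"fingers": 0,"x": 0,"y": 0,"z": 0,"twist": 0}
    - {"fingers": 0,"x": 0,"y": 0,"z": 0,"twist": 0}
    - {"fingers": 0,"x": 0,"y": 0,"z": 0,"twist": 0}
    - {"fingers": 0,"x": 0,"y": 0,"z": 0,"twist": 0}

```text
time: 18.8
ee_pos: [0.4477, -0.0003, 0.0991]
tcp_rot: [-83.2, 89.9, -173.6]
wrist_force: [-0.4, -0.3, 0.4]
opening: -0.0004
```

```bash
python3 -c "
from h import *
track(6)"
```

```text
(18.8, np.float64(204.70004416097328), np.float64(0.09858473237962292), 136)
(18.85, np.float64(207.86037196197228), np.float64(0.09862914941945229), 153)
(18.9, np.float64(210.7361482509238), np.float64(0.09886991547601652), 149)
(18.95, np.float64(213.2586361862942), np.float64(0.09918199013103865), 161)
(19.0, np.float64(215.82520297039756), np.float64(0.09921462732002234), 175)
(19.05, np.float64(218.64153519807687), np.float64(0.09987825143073487), 179)
19.1 [ 4.47750099e-01 -3.46815018e-04  9.91038615e-02] [-0.34473061 -0.36637121 -0.01880438]
```

jog_arm:
  deltas:
    - {"fingers": 0,"x": 0,"y": 0,"z": 0,"twist": 0}
    - {"fingers": 0,"x": 0,"y": 0,"z": 0,"twist": 0}
    - {"fingers": 0,"x": 0,"y": 0,"z": 0,"twist": 0}
    - {"fingers": 0,"x": 0,"y": 0,"z": 0,"twist": 0}
    - {"fingers": 0,"x": 0,"y": 0,"z": 0,"twist": 0}
    - {"fingers": 0,"x": 0,"y": 0,"z": 0,"twist": 0}
    - {"fingers": 0,"x": 0,"y": 0,"z": 0,"twist": 0}
    - {"fingers": 0,"x": 0,"y": 0,"z": 0,"twist": 0}
    - {"fingers": 0,"x": 0,"y": 0,"z": 0,"twist": 0}
    - {"fingers": 0,"x": 0,"y": 0,"z": 0,"twist": 0}

```text
time: 20.1
ee_pos: [0.4478, -0.0003, 0.0991]
tcp_rot: [-83.7, 89.9, -174.1]
wrist_force: [-0.3, 0.6, -0.3]
opening: -0.0
```

```bash
python3 -c "
from h import *
track(20)
L=np.array([r for r in json.load(open('tr.json')) if r[0]>18.7]); p=np.polyfit(L[:,0]-21.1,L[:,1]-360,2); print(p, np.roots(p)+21.1, (L[:,1]-360-np.polyval(p,L[:,0]-21.1)).std())"
```

```text
(20.1, np.float64(276.93567568739047), np.float64(0.0995246966913408), 183)
(20.15, np.float64(280.00985834544116), np.float64(0.0993774192135517), 184)
(20.2, np.float64(282.53384791355194), np.float64(0.09908716379991471), 184)
(20.25, np.float64(284.99995310115116), np.float64(0.09984600407404552), 177)
(20.3, np.float64(288.08329308854593), np.float64(0.10063167256535878), 179)
(20.35, np.float64(290.663465289314), np.float64(0.09987923124431139), 181)
(20.4, np.float64(293.3227673203504), np.float64(0.10066255758881401), 184)
(20.45, np.float64(295.8891820253295), np.float64(0.10070452955300749), 187)
(20.5, np.float64(298.76377075799064), np.float64(0.10074122681903981), 177)
(20.55, np.float64(301.3071154005576), np.float64(0.10089016449524527), 180)
(20.6, np.float64(304.2516584524792), np.float64(0.1008445306162871), 176)
(20.65, np.float64(305.691706453373), np.float64(0.10102624290298928), 172)
(20.7, np.float64(309.1316143209215), np.float64(0.1000666832875982), 183)
(20.75, np.float64(311.48395909069535), np.float64(0.10072362621665684), 159)
(20.8, np.float64(314.29518536243967), np.float64(0.10004693828316645), 167)
(20.85, np.float64(317.25845731022275), np.float64(0.10024459105648975), 165)
(20.9, np.float64(319.5672937878532), np.float64(0.10005705323561837), 166)
(20.95, np.float64(322.3012509742678), np.float64(0.09986735805828553), 159)
(21.0, np.float64(325.0271544287858), np.float64(0.0998541327640527), 156)
(21.05, np.float64(327.3567217403117), np.float64(0.09923124740301974), 161)
21.1 [ 4.47751093e-01 -3.70535725e-04  9.90936946e-02] [-0.26258506 -0.00151488 -0.46613787]
[ -1.18939956  51.74155973 -29.97095389] [64.0150838  21.68716861] 0.2475478109110334
```

```bash
python3 -c "
from h import *
track(1)"
```

```text
(21.1, np.float64(329.90629345281485), np.float64(0.09923124704184934), 155)
21.15 [ 4.47749243e-01 -3.39810242e-04  9.90730547e-02] [ 0.9318745  -1.02474383  0.00123684]
```

jog_arm:
  deltas:
    - {"fingers": 0,"x": 0,"y": 0,"z": 0,"twist": 0}
    - {"fingers": 0,"x": 0,"y": 0,"z": 0,"twist": 0}
    - {"fingers": 0,"x": 0,"y": 0,"z": 0,"twist": 0}
    - {"fingers": 0,"x": 0,"y": 0,"z": 0,"twist": 0}
    - {"fingers": 0,"x": 0,"y": 0,"z": -10.5,"twist": 0}
    - {"fingers": 0,"x": 0,"y": 0,"z": -10.5,"twist": 0}
    - {"fingers": 0,"x": 0,"y": 0,"z": -10.5,"twist": 0}

```text
time: 21.85
ee_pos: [0.4479, -0.0003, 0.0886]
tcp_rot: [-82.9, 89.9, -173.4]
wrist_force: [0.7, -0.7, 4.4]
opening: -0.0003
```

```bash
python3 -c "
from h import *
track(5,'b1.png')
c=viewer.camera('top');cv2.imwrite('pics/bt.png',cv2.resize(c['image'][130:250,200:330,::-1],None,fx=4.5,fy=4.5))"
```

```text
(21.85, np.float64(355.40903450490424), np.float64(0.09739792952306309), 142)
(21.9, np.float64(355.2413546475102), np.float64(0.09637242989618541), 154)
(21.95, np.float64(355.32009359939684), np.float64(0.0971126534925045), 147)
(22.0, np.float64(355.39418871663224), np.float64(0.09666182115419526), 156)
(22.05, np.float64(355.2398945081805), np.float64(0.09713908040061289), 148)
22.1 [ 4.47931650e-01 -3.33001392e-04  8.88631071e-02] [ 0.91742384 -0.42129736  3.22771478]
```

View pics/b1.png

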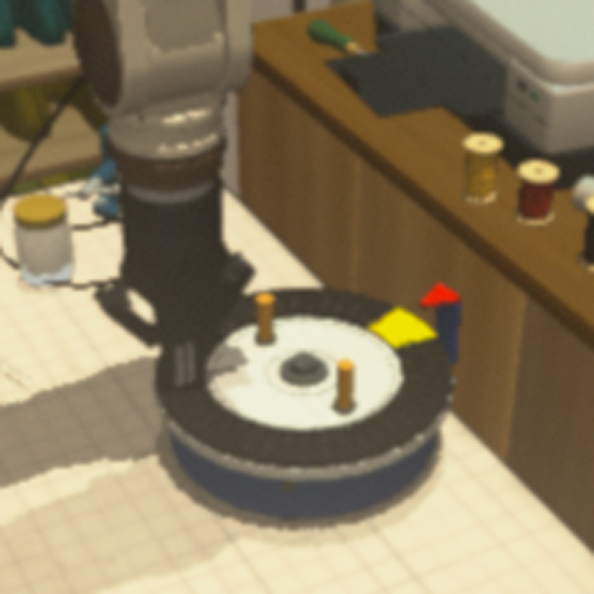

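View pics/bt.png

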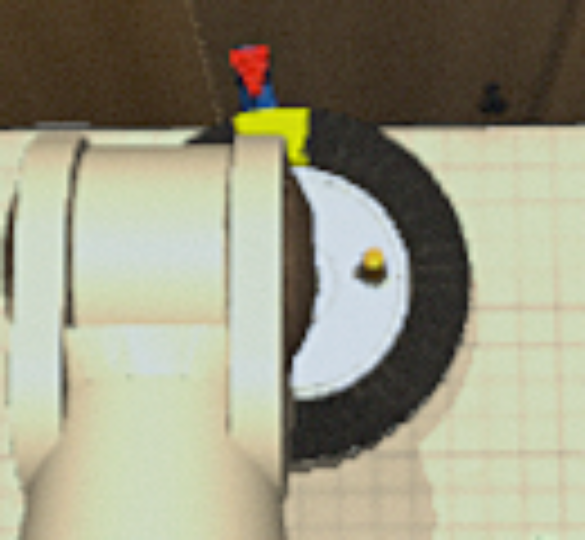

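```bash
python3 -c "
from h import *
d=viewer.camera('scene'); v,u=np.nonzero(yellow(d,(225,165,335,255)))
for z in (.075,.0715):
    q=onz(d,u.mean(),v.mean(),z)[:2]-HS; print(z,np.degrees(np.arctan2(q[1],q[0]))-PHI,np.hypot(*q))
print(bot.get_obs()['wrist_force'])
print(ticket.job_done())"
```

```text
0.075 -4.331909153323808 0.0965371225476563
0.0715 -2.0376166264298954 0.09983597501770247
[ 1.13762113 -0.63106595  3.81358696]
the job is handed in; nothing more can be done
None
```

I flicked peg A with the shut fingertips and the disc spun freely. I then braked it in one press with the yellow patch at the red pointer, and handed the job in with the fingertip still holding it there.

- **Run:** The disc started at about 140°/s (2.4 rad/s) and ran untouched for about 19 s. It had slowed to about 51°/s (0.9 rad/s) when I braked it.
- **Brake:** I pressed once on the rim at about 3–4 N, and the disc stopped. The angle stayed steady in five pictures taken after that.
- **Where it stopped:** The patch centre is a few degrees short of the pointer, with the pointer well inside the 24° patch. My readings differ:

| Reading | Patch centre, short of pointer |
|---|---|
| Scene view, rim at its nominal height | about 4–5° |
| Scene view, allowing for the rim pressed down 3.5 mm | about 2° |
| Top view, by eye | about 4° |

  My estimate of the pointer's direction is itself only good to about 1°. I did not nudge the disc closer, because you asked for a single braking.
- **Surroundings:** I saw no sign that the stand or the things around it had moved, but I did not measure their positions again at the end. The job took about 22 s.

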